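# Load the sample arm, unlatch it from its ball mount and hold it up

## Robot

A 7-joint arm with a two-finger parallel gripper is mounted at the origin on a cart in front of the work surface, level with it; the furniture and walls round the work are solid. World frame = base frame: x ahead of the robot, y to its left, z up, the work surface at z = 0. Lengths are in m, angles in rad, forces in N, time in s.
With the tool pointing down it reaches from about 0.35 to 0.9 m from the base axis. Payload 8.1 kg.
Tool frame: the origin (TCP) lies midway between the tips of the shut fingers; the grasp point (between the pads) lies arm.tcp_to_grasp behind it (arm.tcp_to_grasp is the distance from the TCP to the grasp point, in m); z points along the fingers, y is the line along which they close (so a half turn about z gives the same grasp; the last joint's range is limited). The gripper opens to 92 mm and grips with 3 to 60 N. Pads are 19 mm wide; open, the fingers measure 130 mm over their backs; the gripper's body (75 mm by 190 mm) begins 47 mm behind the grasp point.
Start: joints at [-1.232, 0.434, 0.025, 1.573, -0.012, 1.134, -0.075], TCP at [0.267, 0.565, 0.227] pointing down, gripper open.
Joint ranges: [-2.62, 2.62], [-0.44, 2.09], [-1.27, 1.32], [0.08, 2.57], [-1.32, 4.46], [0.12, 2], [-2.74, 2.74]. Speed limits (rad/s): [2.22, 2.22, 3.01, 3.01, 3.14, 3.14, 3.14].

## Interface

Orientations are given as a rotation vector (axis times angle).
In Python, from cell import observe, get_image, arm gives the robot as it stands. The module is installed in compiled form; this text tells all that it offers.
- The arm moves only by the tool drive_tool, never from a script. Its argument "steps" is a list of rows, each a list of 5 numbers: the closure, from 0 (fully open) to 1 (shut), then the shift along the world's x, y, z in mm, then the turn about the world's z in rad. In form: [[hand, x, y, z, roll], ...]. A call has 1 to 20 rows; each row shifts and turns the commanded pose from where the row before left it; what a row does not reach is not made up. A row lasts 1/12 s, in which the tool goes at most 41.7 mm and 7.16 degrees, less where a joint would pass 70% of its speed; a pose out of reach is approached as far as the arm can. A call with a gripper value outside its range is refused whole. The fingers move at their own pace and stop on an object; "grip_force" is the grip in N (left out, the last holds). Time passes only in rows, so rows that do not move let the fingers close. It gives the time, the measured TCP pose, the force, the opening and the grip force at its end, in the units of the state.
- observe(): the state, without advancing time (a new reading comes with each control period).
- get_image(name): name is "scene" or "top" or "wrist"; returns a dict with "image" (420x560x3 uint8, red, green, blue), "vfov" (degrees; the focal length in pixels is half the picture's height over the tangent of half this angle, whatever the lens; pixels are square), "cx", "cy" (the principal point, pixels), "k1" (the pictures are not rectified: a ray, as slopes to the right and down, at radius r is drawn at 1 + k1 r^2 times it, then the intrinsics apply), "xyz" and "attitude" of the camera in the world. Camera axes: x right, y down, z forward; pixel columns grow to the right and rows downward; lengths in m; the calibration is good to about 2 mm. A picture is of the moment at which its call begins. There is no depth.
- arm.sign_off(): hands the job in; it is judged then, once.
The state is a dict: "clock": time; "joints": joint angles; "dq": joint speeds; "joint_efforts": joint torques, N m; "position": TCP position; "ee_rot": TCP orientation; "force": force on the tool from outside, world axes, zero at the start; "ft_torque": the same for the moment, N m; "width": opening from 0.0 (shut) to 1.0 (fully open); "gripper_force": force on a finger pad.
Only numpy, scipy, OpenCV 4.12 (cv2) and the standard library are available. Lean on these libraries where they do the work, as an engineer would, in place of code of your own. Each camera call takes 0.05 s, during which the arm holds its last target. There are 200 camera calls.

## Task

Get the tilting sample arm ready for its side-view photograph: pluck the red capsule from the pocket tray and stand it upright in the black cup on the blue arm, leaving the other two capsules in their pockets. Then, by its yellow disc, pull the arm's sprung latch out sideways, lift the arm's socket end off the ball, and finish while still holding it up with the gripper, about 6 cm above where it rested, with the capsule still standing in the cup. Do not disturb the bottles and the eyepiece standing round the work.

Things in the scene. Friction and masses are not known exactly. Their poses are not given: they have to be found in the camera images.
- mount: fixed aluminium base plate of the arm, 270 x 100 x 10 mm; origin: centre of its underside on the table. Its x axis runs along the arm from the ball (x = -90 mm, robot's side; top 65 mm high) to the hinge (axis along y at x = +100 mm, 65 mm high, between grey posts at y = +-22 to 30 mm, 77 mm high).
- tongue (a joint): hinge of the blue arm (30 mm wide, top 76 mm above the table when down). 0 = down, its 44 mm round socket (top 85 mm high) over the ball; positive = socket end raised, to 0.9 rad at most. Socket 190 mm from the hinge axis, so 0.3 rad lifts it 56 mm. Turns freely (0.3 kg), falls back when let go; rises only 2 mm while the latch is in.
- latch (a joint): pull of the sprung latch in m: 0 = in (locked), grows as it is pulled along the mount's -y axis, away from the arm; stop at 0.016. Clear of the ball from 0.008 on. The spring pulls back with about 4 N at the start, 9 N at full pull, and snaps the latch in if let go.
- latch_disc (a point): centre of the latch's yellow disc: 30 mm diameter, 12 mm thick along mount y, flat faces to +y and -y. It is 70 mm to the ball's -y side; rim 53 to 83 mm above the table with the arm down. 42 mm free between disc and socket, above a 55 mm high guide; under it the latch bar, top 44 mm high. Rides on the arm: swings about the hinge axis in a 190 mm arc; lifting it lifts the arm.
- cup_floor (a point): centre of the inner floor of the black cup on top of the arm, half way between ball and hinge, 79 mm above the table when the arm is down; z = cup axis. Cup: straight bore 18 mm, flaring to 25 mm at the rim, 17 mm above this floor; outer diameter 33 mm at the rim.
- tray: fixed grey pocket tray, 150 (x) x 70 (y) x 20 mm high; origin: centre of its underside. Three round pockets in a row along its x axis at -45, 0 and +45 mm, 16 mm wide, 12 mm deep.
- capsule_red: red upright capsule (loose cylinder with a thin black band) 14 mm in diameter, 30 mm tall, 12 g; origin: centre of its underside, z = its axis. Starts in one of the three pockets, its foot 8 mm and its top 38 mm above the table; the top 18 mm stand out of the tray.
- capsule_white: white capsule, same size, in another pocket; stays there
- capsule_blue: blue capsule, same size, in another pocket; stays there
- oil_bottle: small amber dropper bottle with black bulb, 27 mm in diameter, 76 mm tall; origin: centre of underside. Leave alone.
- eyepiece: black spare microscope eyepiece, 36 mm in diameter, 47 mm tall; origin: centre of underside. Leave alone.
- lens_spray: light blue spray bottle, 31 mm in diameter, 104 mm tall; origin: centre of underside. Leave alone.
- vial_photo: brown vial with white cap, 20 mm in diameter, 50 mm tall, near the microscope; origin: centre of underside. Leave alone.
- microscope: large fixed microscope to the left of the work, an obstacle: it takes up y > 0.31 m from x = 0.38 m on, to over 0.5 m height; its two eyepieces come nearest to the robot, at x = 0.38 to 0.46, y = 0.42 to 0.54, z = 0.43 to 0.50 m. Arms that start on its left pull in towards their base before swinging past it. Origin: under its foot.

How it is judged:
By the outcome, as a careful person would: the job done as asked, in the order asked, and still so for the second after the job is handed in, while the arm keeps its last pose, push and grip.
It also fails if it takes over 54 s, if anything falls off the work surface, if the arm or the gripper's body presses on something with over 40 N, if the wrist force passes 120 N, or if a joint passes its speed limit or range.

## Working session

There is one attempt and no reset: what is moved stays moved. The work goes in short steps, Python scripts to look and compute and a tool call to move; the robot and the scene stay as the last step left them, time stands still between calls to the robot, and variables do not carry over. Pictures are saved under pics/ and viewed, at most 10 in all, crops included, and the job is handed in when it is done.

Besides the shell and the picture viewer there is one more tool, called after "Request:" by a JSON object that holds its "name" and its "arguments", one argument or row to a line. drive_tool: Moves the arm, as the interface text tells. Its arguments: {"type":"object","properties":{"steps":{"type":"array"},"grip_force":{"type":"number"}},"required":["steps"]}

```bash
mkdir -p pics; cat > h.py <<'E'
import numpy as np, cv2
from scipy.spatial.transform import Rotation as R
from cell import observe,get_image,arm
def Rm(a):
    a=np.array(a,float)
    if a.shape==(3,3): return a
    return R.from_rotvec(a).as_matrix() if a.size==3 else R.from_quat(a).as_matrix()
def K(g):
    h,w=g["image"].shape[:2]; f=h/2/np.tan(np.radians(g["vfov"])/2)
    return np.array([[f,0,g["cx"]],[0,f,g["cy"]],[0,0,1]]),np.array([g["k1"],0,0,0,0.])
def ray(g,u,v):
    k,d=K(g); p=cv2.undistortPoints(np.array([[[u,v]]],float),k,d)[0,0]
    return np.array(g["xyz"]),Rm(g["attitude"])@np.array([p[0],p[1],1])
def onplane(g,u,v,z):
    o,d=ray(g,u,v); return o+d*(z-o[2])/d[2]
def proj(g,P):
    k,d=K(g); M=Rm(g["attitude"]).T
    return cv2.projectPoints(np.array(P,float).reshape(-1,3),cv2.Rodrigues(M)[0],-M@np.array(g["xyz"]),k,d)[0].reshape(-1,2)
def snap(name,fn):
    g=get_image(name); cv2.imwrite("pics/"+fn,g["image"][:,:,::-1]); np.save("pics/"+fn+".npy",g,allow_pickle=True); return g
def load(fn): return np.load("pics/"+fn+".npy",allow_pickle=True).item()
def blobs(g,lo,hi,amin=30):
    m=cv2.inRange(cv2.cvtColor(g["image"],cv2.COLOR_RGB2HSV),np.array(lo),np.array(hi))
    n,l,s,c=cv2.connectedComponentsWithStats(m)
    return [(s[i].tolist(),c[i].round(1).tolist()) for i in range(1,n) if s[i,4]>=amin]
E
python3 - <<'E'
from h import *
for n in ("scene","top"):
    g=snap(n,n+"0.png"); print({k:v for k,v in g.items() if k!="image"})
print(arm.tcp_to_grasp); print(observe())
E
```

```text
{'vfov': 47.4362977759686, 'cx': 279.4277339841137, 'cy': 209.25528247804795, 'k1': -0.026034016219283918, 'xyz': array([-0.11025204, -0.38535828,  1.0862749 ]), 'attitude': array([-2.18795394,  1.26762513, -0.4478665 ])}
{'vfov': 43.87546919041509, 'cx': 283.97176091116665, 'cy': 212.8208854590715, 'k1': -0.19923353216391185, 'xyz': array([ 0.47705621, -0.01608919,  1.62141424]), 'attitude': array([-2.17796191,  2.17605739, -0.09573109])}
0.0188
{'clock': 0.1, 'joints': array([-1.23154351,  0.43515136,  0.024977  ,  1.57403183, -0.01159631,
        1.13398202, -0.07507979]), 'dq': array([ 0.00060132, -0.00127702,  0.00023187, -0.00156823, -0.00025466,
        0.00053895, -0.00036923]), 'joint_efforts': array([ 2.47821619e-03, -6.69125247e+01,  9.87844504e-01, -3.15145576e+01,
       -6.04907493e-02,  3.74617707e-02,  1.89918353e-05]), 'position': array([0.26711117, 0.56452849, 0.22601474]), 'ee_rot': array([-6.88467056e-01, -3.06504178e+00,  2.22446623e-03]), 'force': array([ 0.69371973, -1.03797204, -0.5116948 ]), 'ft_torque': array([0.00198908, 0.02592773, 0.03645037]), 'gripper_force': 0.0, 'width': 0.9992649872430073}
```

View pics/top0.png

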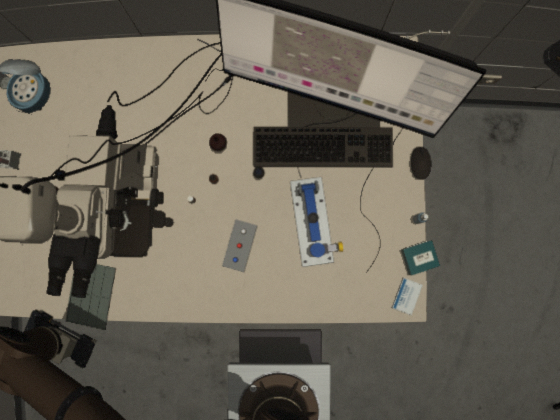

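View pics/scene0.png

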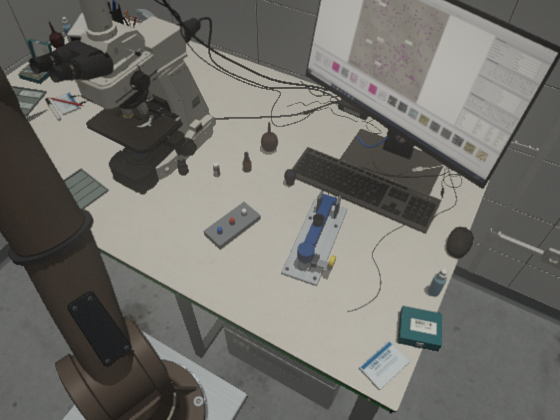

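```bash
python3 - <<'E'
from h import *
for n in ("scene0.png","top0.png"):
    g=load(n)
    for c,lo,hi in (("red",(0,150,80),(8,255,255)),("red2",(172,150,80),(180,255,255)),("yel",(20,120,100),(35,255,255)),("blue",(100,120,50),(125,255,255))):
        print(n,c,blobs(g,lo,hi,15))
E
```

```text
scene0.png red []
scene0.png red2 []
scene0.png yel [([329, 256, 6, 10, 38], [331.6, 260.3])]
scene0.png blue [([322, 195, 14, 17, 82], [327.9, 201.2]), ([362, 343, 29, 26, 88], [375.9, 355.4])]
top0.png red []
top0.png red2 []
top0.png yel [([338, 242, 5, 9, 37], [340.2, 246.0])]
top0.png blue [([302, 184, 14, 30, 266], [309.3, 197.3]), ([309, 223, 11, 18, 145], [314.2, 231.3]), ([311, 244, 14, 13, 136], [317.2, 249.5]), ([400, 280, 5, 13, 15], [402.0, 286.2])]
```

The top view shows the tray at about (239,246) with red in the middle at (240,245), white at (243,232) and blue at (235,260). The arm runs from the socket (317,250) to the hinge (308,185), with the cup at (313,217) and the yellow disc at (340,246). The scene view shows the same layout.

```bash
python3 - <<'E'
from h import *
t=load("top0.png"); s=load("scene0.png")
def tri(a,b):
    o1,d1=ray(t,*a);o2,d2=ray(s,*b)
    A=np.stack([d1,-d2],1); x=np.linalg.lstsq(A,o2-o1,rcond=None)[0]
    p,q=o1+d1*x[0],o2+d2*x[1]; return ((p+q)/2).round(4),round(np.linalg.norm(p-q),4)
print("disc",tri((340.2,246),(331.6,260.3)), onplane(t,340.2,246,.075))
for n,a,z in (("red",(240,245),.038),("white",(243,232),.038),("blue",(235.5,260),.038),("cup",(313,217),.095),("socket",(317,250),.085),
  ("hinge",(308.5,186),.07),("eyep",(258,172),.045),("oil",(213.5,179),.07),("vial",(191,199),.05),("darkred",(218,142),.05),("spray",(418,217),.1)):
    print(n,onplane(t,*a,z).round(4))
# mount plate mask: bright low-sat, near
for (n,a) in (("plate BL",(302,267)),("BR",(333,263)),("TL",(291,180)),("TR",(320,178)),("trayTL",(235,220)),("TR",(257,225)),("BR",(245,271)),("BL",(223,266))):
    print(n,onplane(t,*a,.01 if 'tray' not in n else .02).round(4))
E
```

```text
disc (array([ 0.5141, -0.185 ,  0.0711]), np.float64(0.0013)) [ 0.51367683 -0.1839913   0.075     ]
red [0.5174 0.1166 0.038 ]
white [0.557  0.1077 0.038 ]
blue [0.4718 0.13   0.038 ]
cup [ 0.5985 -0.1022  0.095 ]
socket [ 0.5018 -0.1143  0.085 ]
hinge [ 0.6938 -0.0905  0.07  ]
eyep [0.7404 0.0627 0.045 ]
oil [0.7151 0.1958 0.07  ]
vial [0.6567 0.2669 0.05  ]
darkred [0.8337 0.1867 0.05  ]
spray [ 0.5982 -0.4146  0.1   ]
plate BL [ 0.4506 -0.0726  0.01  ]
BR [ 0.4627 -0.1685  0.01  ]
TL [ 0.721  -0.0388  0.01  ]
TR [ 0.7275 -0.1295  0.01  ]
trayTL [0.5949 0.1341 0.02  ]
TR [0.5802 0.0666 0.01  ]
BR [0.438  0.1031 0.01  ]
BL [0.453  0.1713 0.01  ]
```

Request:
{"name": "drive_tool", "arguments": {
  "steps": [
    [0, -15, -38, 0, 0],
    [0, -10, -40, 0, 0],
    [0, -5, -40, 0, 0],
    [0, 0, -40, 0, 0],
    [0, 0, -40, 0, 0],
    [0, 5, -40, 0, 0],
    [0, 10, -40, 0, 0],
    [0, 20, -36, 0, 0],
    [0, 35, -20, 0, 0],
    [0, 35, -20, 0, 0],
    [0, 35, -20, 0, 0],
    [0, 35, -20, 0, 0]
  ]
}}

```text
clock: 1.1
position: [0.4135, 0.1695, 0.2269]
ee_rot: [0.688, 3.065, 0.001]
force: [-0.6, 0.7, -1.0]
width: 1.0
gripper_force: 0.0
```

Request:
{"name": "drive_tool", "arguments": {
  "steps": [
    [0, 26, -13, 0, 0.1],
    [0, 26, -13, 0, 0.09],
    [0, 26, -13, -30, 0],
    [0, 25, -13, -30, 0],
    [0, 0, 0, -30, 0],
    [0, 0, 0, 0, 0]
  ]
}}

```text
clock: 1.6
position: [0.5128, 0.1169, 0.1316]
ee_rot: [-0.397, -3.109, 0.007]
force: [-1.3, -0.5, -0.2]
width: 1.0
gripper_force: 0.0
```

```bash
python3 - <<'E'
from h import *
g=snap("wrist","w1.png"); print(g["xyz"],g["vfov"]); print(observe()["position"])
for c,lo,hi in (("red",(0,120,60),(10,255,255)),("red2",(170,120,60),(180,255,255)),("blue",(100,120,50),(125,255,255))): print(c,blobs(g,lo,hi,60))
E
```

```text
[0.44695587 0.13617196 0.28975083] 67.67702189579903
[0.51302724 0.11792633 0.13423442]
red [([277, 207, 16, 21, 249], [284.7, 217.5])]
red2 []
blue [([279, 158, 16, 17, 224], [286.3, 165.9])]
```

View pics/w1.png

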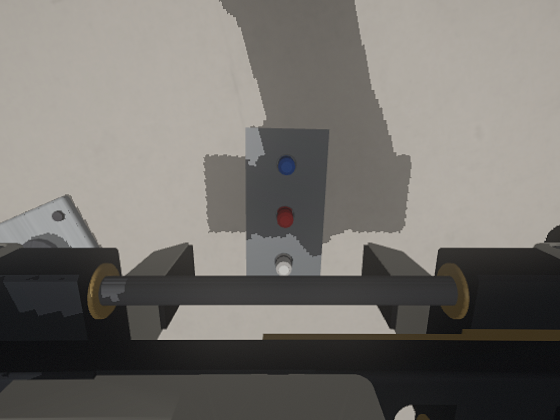

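The wrist view shows the blue capsule at (286,166), red at (285,217) and white at (284,265). The tray lies between the fingers and is well aligned with them.

```bash
python3 - <<'E'
from h import *
g=load("w1.png")
p=onplane(g,285,227.5,.038); d=p-np.array(g["xyz"]); d[2]=0; d/=np.linalg.norm(d)
print("red via far edge",p-0.007*d)
q=onplane(g,286.3,165.9,.031);r=onplane(g,284.7,217.5,.031); print("centroids",q,r, np.linalg.norm(q-r))
a=onplane(g,246.5,129,.02);b=onplane(g,328.5,130,.02);print("tray end",a,b,np.linalg.norm(a-b),"x-axis yaw",np.arctan2(*(a-b)[[1,0]])-np.pi/2, "center",(a+b)/2)
print("tool y yaw", np.degrees(np.arctan2(*(Rm(observe()["ee_rot"])[:2,1][::-1]))))
print(proj(g,[[r[0],r[1],.038],[r[0],r[1],.02]]))
E
```

```text
red via far edge [0.5199192  0.12171306 0.038     ]
centroids [0.47771538 0.13398918 0.031     ] [0.52019819 0.12187485 0.031     ] 0.04417630531971793
tray end [0.44109318 0.10929399 0.02      ] [0.4590067 0.1751099 0.02     ] 0.06821017818175347 x-axis yaw -3.407331589434982 center [0.45004994 0.14220194 0.02      ]
tool y yaw 75.49485062730236
[[284.83312833 219.81203121]
 [284.50381724 214.09258671]]
```

```bash
python3 - <<'E'
from h import *
g=load("w1.png");s=load("scene0.png");t=load("top0.png")
o=observe();z=Rm(o["ee_rot"])[:,2];print("tcp proj",proj(g,[o["position"],o["position"]-.019*z, o["position"]-.04*z]))
for n,im in(("s",s),("t",t)):
    h=cv2.cvtColor(im["image"],cv2.COLOR_RGB2HSV); m=((h[...,0]<9)|(h[...,0]>170))&(h[...,1]>120)
    x0,y0=proj(im,[.519,.119,.03])[0].round().astype(int); w=m[y0-12:y0+13,x0-12:x0+13]; v,u=np.nonzero(w); c=(u.mean()+x0-12,v.mean()+y0-12)
    print(n,(x0,y0),c,len(u),onplane(im,*c,.033))
E
```

```text
tcp proj [[277.34405757 260.10604959]
 [277.23701993 276.55589805]
 [277.08325519 300.18488279]]
s (np.int64(232), np.int64(220)) (np.float64(231.45454545454547), np.float64(219.36363636363637)) 11 [0.51977764 0.12017119 0.033     ]
t (np.int64(239), np.int64(245)) (np.float64(238.76470588235293), np.float64(245.23529411764707)) 17 [0.51681912 0.1208013  0.033     ]
```

Request:
{"name": "drive_tool", "arguments": {
  "steps": [
    [0, 6, 3, -35, 0],
    [0, 0, 0, -35, 0],
    [0, 0, 0, -25, 0],
    [0, 0, 0, -8, 0],
    [0, 0, 0, 0, 0],
    [0, 0, 0, 0, 0]
  ],
  "grip_force": 8
}}

```text
clock: 2.15
position: [0.5219, 0.1227, 0.0355]
ee_rot: [0.394, 3.116, 0.002]
force: [-0.3, -0.6, -0.3]
width: 1.002
gripper_force: 0.0
```

Request:
{"name": "drive_tool", "arguments": {
  "steps": [
    [0, -2, -1, -6, 0],
    [0, 0, 0, 0, 0],
    [0, 0, 0, 0, 0]
  ]
}}

```text
clock: 2.4
position: [0.5195, 0.1212, 0.0288]
ee_rot: [0.394, 3.116, 0.001]
force: [0.3, -0.2, -0.2]
width: 0.998
gripper_force: 0.0
```

Request:
{"name": "drive_tool", "arguments": {
  "steps": [
    [0.5, 0, 0, -3, 0],
    [0.7, 0, 0, 0, 0],
    [0.8, 0, 0, 0, 0],
    [1, 0, 0, 0, 0],
    [1, 0, 0, 0, 0],
    [1, 0, 0, 0, 0],
    [1, 0, 0, 0, 0],
    [1, 0, 0, 0, 0],
    [1, 0, 0, 0, 0],
    [1, 0, 0, 0, 0]
  ],
  "grip_force": 8
}}

```text
clock: 3.23
position: [0.5192, 0.121, 0.0248]
ee_rot: [0.395, 3.117, 0.0]
force: [-0.3, -0.5, 0.0]
width: 0.326
gripper_force: 0.0
```

Request:
{"name": "drive_tool", "arguments": {
  "steps": [
    [1, 0, 0, 0, 0],
    [1, 0, 0, 0, 0],
    [1, 0, 0, 0, 0],
    [1, 0, 0, 0, 0],
    [1, 0, 0, 0, 0]
  ]
}}

```text
clock: 3.65
position: [0.5192, 0.121, 0.0248]
ee_rot: [0.394, 3.117, -0.0]
force: [-0.0, 0.5, 0.6]
width: 0.143
gripper_force: 8.0
```

Request:
{"name": "drive_tool", "arguments": {
  "steps": [
    [1, 0, 0, 12, 0],
    [1, 0, 0, 25, 0],
    [1, 0, 0, 36, 0],
    [1, 0, 0, 36, 0],
    [1, 0, 0, 36, 0],
    [1, 10, -15, 0, 0.05],
    [1, 18, -32, 0, 0.06],
    [1, 18, -35, 0, 0.07],
    [1, 18, -35, 0, 0.07],
    [1, 18, -35, 0, 0.06],
    [1, 18, -35, 0, 0.06],
    [1, 12, -25, 0, 0],
    [1, 4, -9, 0, 0],
    [1, 0, 0, 0, 0],
    [1, 0, 0, 0, 0]
  ]
}}

```text
clock: 4.9
position: [0.6348, -0.0995, 0.1694]
ee_rot: [0.184, -3.135, -0.001]
force: [0.3, 1.2, -0.3]
width: 0.148
gripper_force: 8.0
```

```bash
python3 - <<'E'
from h import *
g=snap("wrist","w2.png"); o=observe(); print(o["position"],o["width"],"yaw",np.degrees(np.arctan2(*(Rm(o["ee_rot"])[:2,1][::-1]))))
print(proj(g,[o["position"]]))
for c,lo,hi in (("red",(0,120,60),(10,255,255)),("yel",(20,120,80),(35,255,255)),("blue",(100,120,40),(125,255,255))): print(c,blobs(g,lo,hi,60))
E
```

```text
[ 0.63469676 -0.0981462   0.16946635] 0.1497638644166693 yaw 96.83046496873061
[[279.1012869  257.83266062]]
red [([265, 240, 27, 36, 743], [277.6, 260.0])]
yel [([170, 22, 21, 43, 550], [179.2, 42.2])]
blue [([247, 1, 62, 70, 3299], [277.2, 35.6]), ([260, 81, 38, 80, 2690], [279.0, 117.6]), ([266, 189, 33, 57, 1045], [286.7, 219.1])]
```

View pics/w2.png

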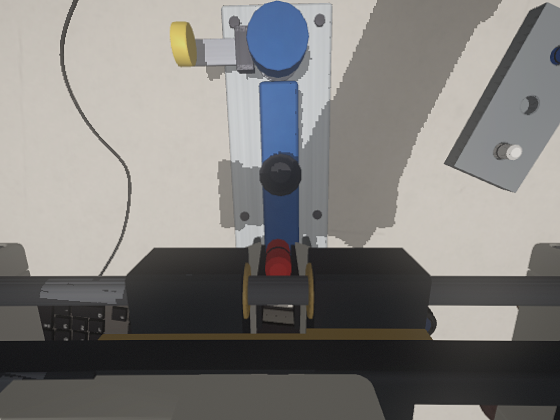

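The red capsule is held upright at (278,258). The cup is at (280,174), the arm runs straight up the image, the socket is at (277,38) and the disc at (181,43).

```bash
python3 - <<'E'
from h import *
g=load("w2.png"); hsv=cv2.cvtColor(g["image"],cv2.COLOR_RGB2HSV)
m=((hsv[...,2]<70)&(hsv[...,1]<140)).astype(np.uint8); m[:145]=0;m[205:]=0;m[:,:250]=0;m[:,312:]=0
n,l,s,c=cv2.connectedComponentsWithStats(m); i=1+s[1:,4].argmax(); print(s[i],c[i])
(cx,cy),r=cv2.minEnclosingCircle(np.argwhere(l==i)[:,::-1].astype(np.float32)); print(cx,cy,r)
x,y,w,h=s[i][:4]
p=onplane(g,cx,cy,.096); L=onplane(g,x,cy,.096);Rr=onplane(g,x+w,cy,.096); print("cup",p,np.linalg.norm(L-Rr))
a=onplane(g,277.2,35.6,.083); print("socket",a,"dist",np.linalg.norm((p-a)[:2]),"yaw",np.arctan2(*(p-a)[[1,0]]))
# arm centreline from blue mask
b=cv2.inRange(hsv,(100,120,40),(125,255,255)); P=[]
for v in(90,105,120,135,148,):
    u=np.nonzero(b[v])[0]; P.append(onplane(g,u.min()/2+u.max()/2,v,.076)); print(u.min(),u.max())
P=np.array(P);print(P.round(4),"yaw",np.arctan2(*(P[-1]-P[0])[[1,0]]))
yl=cv2.inRange(hsv,(20,80,60),(38,255,255)); v,u=np.nonzero(yl);print("disc",u.min(),u.max(),v.min(),v.max(),onplane(g,u.mean(),v.mean(),.072), onplane(g,u.min(),v.mean(),.078),onplane(g,u.max(),v.mean(),.07))
o=observe();print(o["position"])
E
```

```text
[ 260  156   41   40 1168] [280.73630137 176.4880137 ]
280.35870361328125 174.82064819335938 21.007299423217773
cup [ 0.60058611 -0.10093961  0.096     ] 0.03037642468953155
socket [ 0.50607368 -0.11445003  0.083     ] dist 0.09547320118637181 yaw 0.14198664371179295
260 297
261 297
261 297
262 297
262 297
[[ 0.5404 -0.1094  0.076 ]
 [ 0.5509 -0.1078  0.076 ]
 [ 0.5617 -0.1065  0.076 ]
 [ 0.5728 -0.1048  0.076 ]
 [ 0.5826 -0.1036  0.076 ]] yaw 0.13689611508115448
disc 98 430 22 339 [ 0.65042108 -0.12692324  0.072     ] [ 0.66248931 -0.24578568  0.078     ] [0.63219383 0.03244784 0.07      ]
[ 0.63469676 -0.0981462   0.16946635]
```

Request:
{"name": "drive_tool", "arguments": {
  "steps": [
    [1, -17, -1, -10, 0.01],
    [1, -17, -1, -15, 0],
    [1, 0, 0, -15, 0],
    [1, 0, 0, -4, 0],
    [1, 0, 0, 0, 0]
  ]
}}

```text
clock: 5.37
position: [0.6004, -0.0996, 0.125]
ee_rot: [0.205, -3.133, -0.002]
force: [0.3, -0.3, 0.1]
width: 0.145
gripper_force: 8.0
```

```bash
python3 - <<'E'
from h import *
g=snap("wrist","w3.png"); o=observe(); P=o["position"]; print(P,o["width"])
z=P[2]-.0168
print("pred capsule foot",proj(g,[[P[0],P[1],z],[P[0]-.007,P[1]-.001,z]]),"cup rim ctr",proj(g,[.6005,-.101,.096]))
c=g["image"][150:330,200:360]; cv2.imwrite("pics/w3c.png",cv2.resize(c[:,:,::-1],None,fx=4,fy=4)[:600,:640])
s=snap("scene","s3.png"); x,y=proj(s,[.6,-.1,.1])[0].astype(int); c=s["image"][y-50:y+50,x-60:x+60]; cv2.imwrite("pics/s3c.png",cv2.resize(c[:,:,::-1],None,fx=5,fy=5)); print(x,y)
E
```

```text
[ 0.60132795 -0.1001532   0.12594231] 0.14880837163622188
pred capsule foot [[275.6347199  248.05424151]
 [275.48465695 236.81163444]] cup rim ctr [[274.59042389 238.88796247]]
317 216
```

View pics/w3c.png

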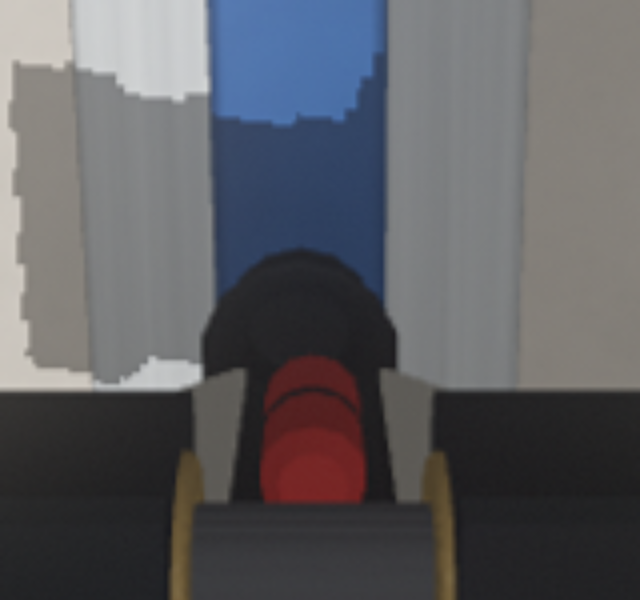

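The crop shows the cup rim from x=203 to 397 with its near edge at y=248, and the capsule's near foot edge at (311,355). That puts the capsule about 2–3 px to the right of the cup centre.

```bash
python3 - <<'E'
from h import *
g=load("w3.png"); f=onplane(g,277.8,238.7,.1085); c=onplane(g,275,212,.096); w=np.linalg.norm(onplane(g,250.7,235,.096)-onplane(g,299.3,235,.096))
d=np.array([.99,.14,0]); print("caps",f+.007*d,"cup",c+.0165*d,"rim w",w, "delta mm",((c+.0165*d)-(f+.007*d))*1000)
E
```

```text
caps [ 0.60248239 -0.0986384   0.1085    ] cup [ 0.59929242 -0.10070203  0.096     ] rim w 0.030667910752954216 delta mm [ -3.1899742   -2.06362484 -12.5       ]
```

Request:
{"name": "drive_tool", "arguments": {
  "steps": [
    [1, -3, -2, 0, 0],
    [1, 0, 0, -8, 0],
    [1, 0, 0, -6, 0],
    [1, 0, 0, -4, 0],
    [1, 0, 0, 0, 0]
  ]
}}

```text
clock: 5.88
position: [0.5976, -0.1038, 0.1066]
ee_rot: [0.201, -3.134, -0.001]
force: [-0.3, 0.1, -0.6]
width: 0.147
gripper_force: 8.0
```

Request:
{"name": "drive_tool", "arguments": {
  "steps": [
    [1, 0, 0, -4, 0],
    [1, 0, 0, -3, 0],
    [1, 0, 0, 0, 0]
  ]
}}

```text
clock: 6.13
position: [0.5981, -0.1036, 0.1002]
ee_rot: [0.202, -3.135, -0.001]
force: [1.2, 1.1, -1.9]
width: 0.145
gripper_force: 8.0
```

Request:
{"name": "drive_tool", "arguments": {
  "steps": [
    [1, 0, 1, -1, 0],
    [1, 0, 0, -2, 0],
    [1, 0, 0, 0, 0]
  ]
}}

```text
clock: 6.38
position: [0.598, -0.1031, 0.0975]
ee_rot: [0.201, -3.135, 0.0]
force: [0.2, 0.3, -0.3]
width: 0.151
gripper_force: 8.0
```

```bash
python3 - <<'E'
from h import *
g=snap("wrist","w4.png"); o=observe(); print(o["position"],o["force"],o["ft_torque"])
c=g["image"][190:290,210:340]; cv2.imwrite("pics/w4c.png",cv2.resize(c[:,:,::-1],None,fx=5,fy=5))
E
```

```text
[ 0.59802881 -0.10307459  0.09764617] [-0.11740336  0.90687228 -0.74249077] [ 0.11930305 -0.03589504  0.01129778]
```

View pics/w4c.png

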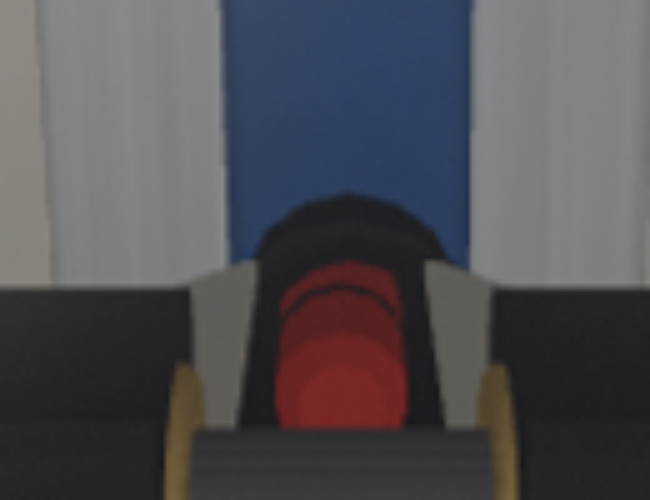

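The capsule's foot has gone inside the cup, with the rim hiding it at about y=262. It sits roughly 1 mm to the left, so I'll nudge it across and release.

Request:
{"name": "drive_tool", "arguments": {
  "steps": [
    [1, 0, 1, 0, 0],
    [1, 0, 0, 0, 0],
    [0.8, 0, 0, 0, 0],
    [0.75, 0, 0, 0, 0],
    [0.7, 0, 0, 0, 0],
    [0.65, 0, 0, 0, 0],
    [0.6, 0, 0, 0, 0],
    [0.6, 0, 0, 0, 0],
    [0.6, 0, 0, 5, 0],
    [0.6, 0, 0, 15, 0],
    [0.6, 0, 0, 25, 0],
    [0.6, 0, 0, 30, 0],
    [0.6, 0, 0, 0, 0]
  ]
}}

```text
clock: 7.52
position: [0.6011, -0.1028, 0.1786]
ee_rot: [-0.2, 3.127, -0.002]
force: [1.4, -0.3, -0.1]
width: 0.398
gripper_force: 0.0
```

Request:
{"name": "drive_tool", "arguments": {
  "steps": [
    [0.55, 20, -8, 0, 0],
    [0.55, 15, -7, 0, 0],
    [0.55, 0, 0, 0, 0],
    [0.55, 0, 0, 0, 0]
  ]
}}

```text
clock: 7.85
position: [0.6334, -0.1174, 0.1728]
ee_rot: [-0.2, 3.135, -0.0]
force: [-0.1, 0.5, -0.0]
width: 0.451
gripper_force: 0.0
```

```bash
python3 - <<'E'
from h import *
g=snap("wrist","w5.png"); o=observe(); print(o["position"],o["width"])
hsv=cv2.cvtColor(g["image"],cv2.COLOR_RGB2HSV)
for c,lo,hi in (("red",(0,120,60),(10,255,255)),("yel",(20,120,80),(35,255,255)),("blue",(100,120,40),(125,255,255))): print(c,blobs(g,lo,hi,60))
E
```

```text
[ 0.6328039  -0.11698926  0.17266981] 0.44843034430415923
red [([299, 175, 13, 14, 76], [305.5, 182.3])]
yel [([199, 28, 18, 41, 485], [206.9, 47.4])]
blue [([274, 9, 61, 68, 3134], [304.0, 42.7]), ([284, 87, 38, 83, 2239], [300.4, 119.1]), ([280, 195, 39, 81, 1583], [304.3, 244.0])]
```

View pics/w5.png

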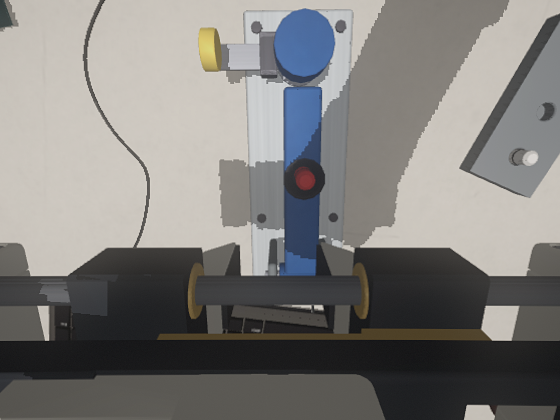

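The red capsule stands in the cup at (305,181). The disc is at (209,48), the socket at (304,44), and there is free space between them above the guide at (268,52).

```bash
python3 - <<'E'
from h import *
g=load("w5.png"); hsv=cv2.cvtColor(g["image"],cv2.COLOR_RGB2HSV)
m=cv2.inRange(hsv,(18,80,50),(38,255,255))[20:80,190:230]
v,u=np.nonzero(m);u+=190;v+=20;print(u.min(),u.max(),v.min(),v.max())
s=onplane(g,304.5,44,.085);c=onplane(g,304.5,181,.100)
print("socket",s,"cup",c,"yaw",np.arctan2(*(c-s)[[1,0]]),np.linalg.norm((c-s)[:2]))
for z in(.068,.075,.083): print(z,onplane(g,u.min(),48,z),onplane(g,u.max()+1,48,z),onplane(g,208.5,48.5,z))
yaw=.135; ny=np.array([np.sin(yaw),-np.cos(yaw),0]);print("disc from socket",s+.07*ny)
o=observe();print("tool yaw",np.arctan2(*(Rm(o["ee_rot"])[:2,1][::-1]))-np.pi/2, o["position"])
E
```

```text
198 221 28 70
socket [ 0.50742976 -0.11402168  0.085     ] cup [ 0.60149253 -0.10090512  0.1       ] yaw 0.13855123640122963 0.09497289315605245
0.068 [ 0.5165223  -0.19273623  0.068     ] [ 0.51415733 -0.17474633  0.068     ] [ 0.5158265  -0.18484581  0.068     ]
0.075 [ 0.51780555 -0.19094381  0.075     ] [ 0.51550365 -0.17343375  0.075     ] [ 0.51712831 -0.18326384  0.075     ]
0.083 [ 0.51927211 -0.18889533  0.083     ] [ 0.51704231 -0.17193365  0.083     ] [ 0.51861608 -0.18145589  0.083     ]
disc from socket [ 0.51685108 -0.18338477  0.085     ]
tool yaw 0.12786300303978404 [ 0.6328039  -0.11698926  0.17266981]
```

Request:
{"name": "drive_tool", "arguments": {
  "steps": [
    [0.55, -20, -11, 0, 0.01],
    [0.55, -30, -18, 0, 0],
    [0.55, -30, -18, 0, 0],
    [0.55, -25, -14, 0, 0],
    [0.55, -12, -6, -20, 0],
    [0.55, 0, 0, -30, 0],
    [0.55, 0, 0, -20, 0],
    [0.55, 0, 0, -5, 0],
    [0.55, 0, 0, 0, 0],
    [0.55, 0, 0, 0, 0]
  ]
}}

```text
clock: 8.73
position: [0.5164, -0.1838, 0.0985]
ee_rot: [-0.217, 3.134, 0.0]
force: [0.2, -0.6, 1.2]
width: 0.454
gripper_force: 0.0
```

```bash
python3 - <<'E'
from h import *
g=snap("wrist","w6.png"); o=observe(); print(o["position"],o["width"])
for c,lo,hi in (("yel",(18,80,50),(38,255,255)),): print(c,blobs(g,lo,hi,60))
print(proj(g,[[.5155,-.184,.083],o["position"]]))
c=g["image"][180:330,180:380]; cv2.imwrite("pics/w6c.png",cv2.resize(c[:,:,::-1],None,fx=4,fy=4))
E
```

```text
[ 0.5168997  -0.18397027  0.09895053] 0.4522244680904284
yel [([268, 216, 20, 46, 878], [277.2, 238.4]), ([187, 263, 17, 56, 506], [193.7, 291.1]), ([352, 263, 17, 56, 516], [362.0, 290.8]), ([157, 328, 334, 13, 2616], [345.7, 335.2])]
[[276.66550307 245.52489424]
 [276.25641985 258.77952779]]
```

View pics/w6c.png

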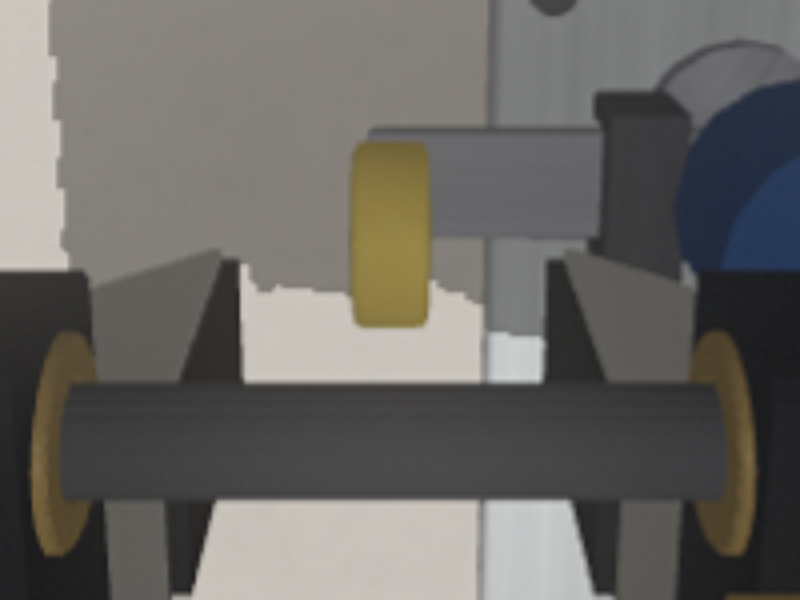

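The disc is centred between the fingers, at x=390 in the crop against a finger midpoint of 392. The guide block spans 600–690, so I'll narrow the opening before descending.

```bash
python3 - <<'E'
from h import *
g=load("w6.png"); t=np.linspace(0,2*np.pi,73)
for x in (.510,.513,.516): 
    p=proj(g,[[x+.015*np.cos(a),-.184,.068+.015*np.sin(a)] for a in t]); print(x,p[:,1].min(),p[:,1].max())
E
```

```text
0.51 205.1983528394418 252.41567873436162
0.513 209.73685960852018 256.8248209542035
0.516 214.23943291774913 261.1994059126455
```

Request:
{"name": "drive_tool", "arguments": {
  "steps": [
    [0.67, 0, 0, 0, 0],
    [0.67, 0, 0, 0, 0],
    [0.67, 0, 0, 0, 0]
  ]
}}

```text
clock: 9.03
position: [0.5168, -0.184, 0.0986]
ee_rot: [-0.217, 3.133, -0.001]
force: [-0.3, 0.4, 0.1]
width: 0.337
gripper_force: 0.0
```

Measured rows 216–261 put the disc at x≈0.516, matching the TCP. I'll descend to 0.060 and close.

Request:
{"name": "drive_tool", "arguments": {
  "steps": [
    [0.67, 0, 0, -15, 0],
    [0.67, 0, 0, -15, 0],
    [0.67, 0, 0, -6, 0],
    [0.67, 0, 0, 0, 0],
    [0.67, 0, 0, -2, 0],
    [0.67, 0, 0, 0, 0]
  ]
}}

```text
clock: 9.53
position: [0.5165, -0.1841, 0.0602]
ee_rot: [-0.217, 3.134, -0.0]
force: [-0.3, -0.6, 1.3]
width: 0.331
gripper_force: 0.0
```

Request:
{"name": "drive_tool", "arguments": {
  "steps": [
    [0.8, 0, 0, 0, 0],
    [0.85, 0, 0, 0, 0],
    [0.9, 0, 0, 0, 0],
    [1, 0, 0, 0, 0],
    [1, 0, 0, 0, 0],
    [1, 0, 0, 0, 0],
    [1, 0, 0, 0, 0],
    [1, 0, 0, 0, 0]
  ],
  "grip_force": 20
}}

```text
clock: 10.2
position: [0.5165, -0.1842, 0.0601]
ee_rot: [-0.217, 3.134, -0.0]
force: [0.1, -0.6, 3.2]
width: 0.134
gripper_force: 20.0
```

Request:
{"name": "drive_tool", "arguments": {
  "steps": [
    [1, 0, 0, 0, 0],
    [1, 0.3, -2, 0, 0],
    [1, 0.4, -3, 0, 0],
    [1, 0.4, -3, 0, 0],
    [1, 0.4, -3, 0, 0],
    [1, 0.3, -2, 0, 0],
    [1, 0, 0, 0, 0],
    [1, 0, 0, 0, 0]
  ],
  "grip_force": 40
}}

```text
clock: 10.87
position: [0.5179, -0.1948, 0.0598]
ee_rot: [0.219, -3.133, -0.005]
force: [-1.0, 6.8, 8.1]
width: 0.13
gripper_force: 40.0
```

Request:
{"name": "drive_tool", "arguments": {
  "steps": [
    [1, 0.3, -2, 0, 0],
    [1, 0, 0, 1, 0],
    [1, 0, 0, 2, 0],
    [1, 0.2, 0, 3, 0],
    [1, 0.2, 0, 4, 0],
    [1, 0.4, 0, 4, 0],
    [1, 0.4, 0.1, 4, 0],
    [1, 0, 0, 0, 0],
    [1, 0, 0, 0, 0]
  ]
}}

```text
clock: 11.62
position: [0.5185, -0.1958, 0.0767]
ee_rot: [0.22, -3.131, -0.006]
force: [0.8, 7.0, -3.3]
width: 0.131
gripper_force: 40.0
```

```bash
python3 - <<'E'
from h import *
s=snap("scene","s7.png"); g=snap("wrist","w7.png"); o=observe();print(o["position"],o["force"],o["ft_torque"],o["width"])
x,y=proj(s,[.57,-.12,.09])[0].astype(int); c=s["image"][y-50:y+50,x-65:x+65]
a=cv2.resize(c[:,:,::-1],None,fx=5,fy=5,interpolation=cv2.INTER_CUBIC); cv2.imwrite("pics/s7c.png",a)
E
```

```text
[ 0.51857552 -0.19576567  0.07659067] [ 0.91068162  7.25633173 -3.94295344] [ 1.48544676  0.01205483 -0.0499029 ] 0.12950573667211474
```

View pics/s7c.png

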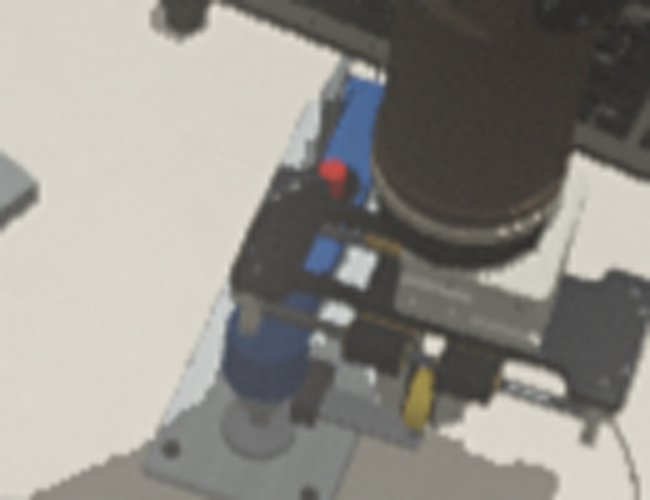

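The socket is off the ball, the capsule stands in the cup at (333,180) in the crop, and the disc is held at (418,400). I'll continue the arc.

Request:
{"name": "drive_tool", "arguments": {
  "steps": [
    [1, 0.5, 0, 4, 0],
    [1, 0.7, 0.1, 4, 0],
    [1, 0.8, 0.1, 4, 0],
    [1, 0.9, 0.1, 4, 0],
    [1, 0.9, 0.1, 4, 0],
    [1, 1, 0.1, 4, 0],
    [1, 1, 0.2, 4, 0],
    [1, 1.2, 0.2, 4, 0],
    [1, 1.2, 0.2, 4, 0],
    [1, 1.2, 0.2, 4, 0],
    [1, 0.6, 0.1, 2, 0],
    [1, 0, 0, 0, 0],
    [1, 0, 0, 0, 0],
    [1, 0, 0, 0, 0]
  ]
}}

```text
clock: 12.88
position: [0.527, -0.1944, 0.118]
ee_rot: [0.219, -3.128, -0.007]
force: [-3.1, 7.2, -2.8]
width: 0.131
gripper_force: 40.0
```

```bash
python3 - <<'E'
from h import *
s=snap("scene","s8.png"); o=observe();print(o["position"],o["force"],o["ft_torque"],o["width"])
x,y=proj(s,[.57,-.12,.12])[0].astype(int); c=s["image"][y-50:y+50,x-65:x+65]
cv2.imwrite("pics/s8c.png",cv2.resize(c[:,:,::-1],None,fx=5,fy=5,interpolation=cv2.INTER_CUBIC))
b=[q for q in blobs(s,(18,80,50),(38,255,255),15) if abs(q[1][0]-x)<60 and abs(q[1][1]-y)<60]; print(b, proj(s,[[o["position"][0],o["position"][1],o["position"][2]+.008]]))
E
```

```text
[ 0.5270118  -0.19443702  0.11800148] [-3.42169912  7.25695099 -3.17805133] [1.39671147 0.95491478 0.03169695] 0.13042716677339955
[([336, 241, 7, 12, 60], [339.2, 246.3])] [[339.2624078  245.83187057]]
```

View pics/s8c.png

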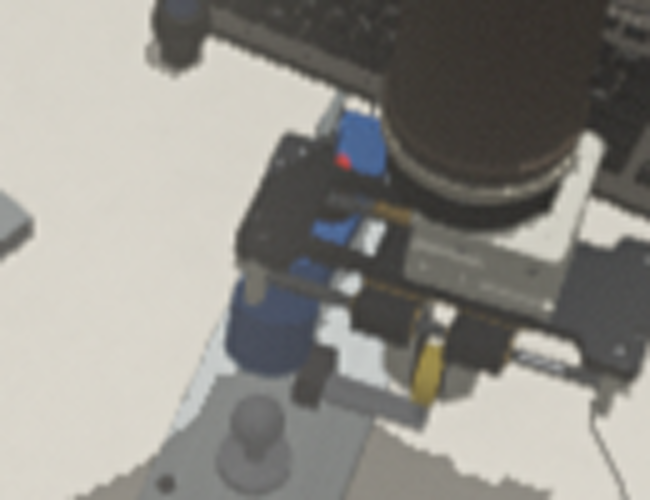

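The socket is well above the ball, the disc is held at its expected pixel, and the red capsule is still in the cup at (343,160) in the crop. The lift is about 58 mm.

```bash
python3 -c "
from cell import arm; print(arm.sign_off())"
```

```text
the job is handed in; nothing more can be done
None
```

The red capsule stands in the cup, the latch is pulled about 11 mm, and the gripper is holding the arm about 58 mm above its rest by the disc; I handed the job in at about 13 s.

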